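# Push a dovetailed board over and up to the planing stop

### The arm

A 6-joint arm with a two-finger parallel gripper is mounted at the origin on the work surface. World frame = base frame: x ahead of the robot, y to its left, z up, the work surface at z = 0. Lengths are in mm, angles in degrees, forces in N, time in s.
With the tool pointing down it reaches from about 300 to 750 mm from the base axis. Payload 8.5 kg.
Tool frame: the origin (TCP) lies midway between the tips of the shut fingers; the grasp point (between the pads) lies 19 mm behind it; z points along the fingers, y is the line along which they close (so a half turn about z gives the same grasp; the last joint's range is limited). The gripper opens to 88 mm and grips with 3 to 60 N. Pads are 18 mm wide; open, the fingers measure 123 mm over their backs; the gripper's body (75 mm by 187 mm) begins 45 mm behind the grasp point.
Start: joints at [-84.528, 21.807, 74.336, -0, 83.858, -12.336], TCP at [168.195, -523.632, 211.948] pointing down, gripper open.
Joint ranges: [-178.18, 178.18], [-50.72, 133.34], [12.68, 142.11], [-81.47, 261.47], [9.98, 163.14], [-165.26, 165.26]. Speed limits (degrees/s): [136.94, 136.94, 180, 180, 180, 180].

### API

Orientations are given as [roll, pitch, yaw] about the fixed x, y, z axes, in that order (R = Rz(yaw) Ry(pitch) Rx(roll)).
In Python, from workcell import arm gives the robot as it stands.
- The arm moves only by the tool apply_moves, never from a script. Its argument "moves" is text: rows parted by semicolons, each of 5 numbers parted by spaces: the shift along the world's x, y, z in m, then the turn about the world's z in units of 5 degrees (1.0 is 5 degrees), then the finger opening in m, from 0 to 0.0881. A call has 1 to 20 rows; each row shifts and turns the commanded pose from where the row before left it; what a row does not reach is not made up. A row lasts 1/8 s, in which the tool goes at most 62.5 mm and 10.7 degrees, less where a joint would pass 70% of its speed; a pose out of reach is approached as far as the arm can. A call with a gripper value outside its range is refused whole. The fingers move at their own pace and stop on an object; the grip force is fixed at half the most. Time passes only in rows, so rows that do not move let the fingers close. It gives the time, the measured TCP pose, the force, the opening and the grip force at its end, in the units of the state.
- arm.read_state(): the state, without advancing time (a new reading comes with each control period).
- arm.read_camera(name): name is "scene" or "top" or "wrist"; returns the picture (400x640x3 uint8, red, green, blue); there is no depth.
- arm.get_calibration(name): a dict with "K" (3x3 intrinsics, pixels), "k1" (the pictures are not rectified: a ray, as slopes to the right and down, at radius r is drawn at 1 + k1 r^2 times it, then the intrinsics apply), "R" (3x3) and "t" (3): a world point X has camera coordinates R X + t; the wrist camera has in their place "tool_from_camera" (4x4, takes a point from camera to tool coordinates, whose origin is the TCP and whose axes are the flange's). Camera axes: x right, y down, z forward; pixel columns grow to the right and rows downward; lengths in mm; the calibration is good to about 2 mm. A picture is of the moment at which its call begins: read the wrist's pose just before it. get_calibration takes no time and is no camera call.
- arm.close_job(): hands the job in; it is judged then, once.
The state is a dict: "time_s": time; "q": joint angles; "qd": joint speeds; "joint_efforts": joint torques, N m; "ee_pos": TCP position; "eef_rot": TCP orientation; "contact_force": force on the tool from outside, world axes, zero at the start; "ft_torque": the same for the moment, N m; "finger_gap": finger opening in mm; "finger_force": force on a finger pad.
Only numpy, scipy, OpenCV 4.12 (cv2) and the standard library are available. Lean on these libraries where they do the work, as an engineer would, in place of code of your own. Each camera call takes 0.05 s, during which the arm holds its last target. There are 200 camera calls.

### The job

The small cherry board stands on end on the planing board. Push it over with the fingertips so that its top end falls towards the wooden stop and it lies flat, then push it along until that end butts squarely against the stop, with the whole workpiece lying on the planing board. Only push: do not take the board between the fingers or lift it, and leave the mallet, the glue bottle and the chisel where they are.

Things in the scene. Friction and masses are not known exactly. Their poses are not given: they have to be found in the camera images.
- workpiece: cherry board 26 mm thick (its x), 96 wide (y), 140 long (z), 0.2 kg, reddish, with dark dovetail sockets at its top end. Starts standing loose on the plywood, its x pointing to the stop within 0.15 rad. Origin: centre of the foot end; z runs to the top end. Past 0.18 rad of tilt it falls over by itself, landing some 20 to 70 mm short of the stop. Too wide to span with most grippers.
- workpiece_top (a point): centre of the workpiece's top end face (140 mm from its origin)
- planing_board: plywood base 320 mm long (x), 180 wide (y), 12 thick, screwed to the bench, with a dark wooden stop across its far end, 30 mm thick, 180 wide, rising 18 mm above the plywood. Origin: centre of the underside, on the bench top; x points to the stop, z up. The stop's near face is at x = 120 mm; plywood is free from x = -160 to 120 mm.
- stop_face (a point): middle of the lower edge of the stop's near face, on the plywood's upper surface (12 mm above the bench)
- mallet: turned wooden carver's mallet standing on its head beside the planing board: head 72 mm across and 104 mm high, grey wrapped handle up to 200 mm. Origin: centre of its underside. Leave it alone.
- glue: yellow glue bottle with an orange cap standing beside the planing board on the other side from the mallet: 56 mm across, 160 mm high. Origin: centre of its underside. Leave it alone.
- chisel: chisel lying on the bench beyond the stop: 225 mm long along its x, 26 mm wide, 24 mm high, wooden handle and steel blade (blade to +x). Origin: on the bench, where handle and blade meet. Leave it alone.
Mind the look-alikes: they are no part of the job. Of the things like the workpiece, leave any that is pink; of the rest the larger one is meant.

How it is judged (in metres and radians):
On the way:
1. the workpiece has been tipped over and lies flat on the plywood, its top end towards the stop (angle between workpiece's own z axis and vertical between 1.5 and 1.64 rad and z of each of workpiece_top, workpiece in the frame of planing_board below 0.032 m and x of workpiece_top in the frame of planing_board above 0 m), for 0.1 s.
At the end, for the whole second after the job is handed in: the workpiece lies flat on the plywood, at rest, top end towards the stop and within 5 mm of its near face, square to the stop within 0.06 rad, its centre line within 45 mm of the planing board's; mallet, glue bottle and chisel are within 20 mm of where they stood (angle between workpiece's own z axis and vertical between 1.5 and 1.64 rad and z of each of workpiece_top, workpiece in the frame of planing_board below 0.032 m and x of workpiece_top in the frame of planing_board between 0.115 and 0.124 m and angle between the y axis of workpiece and the y axis of planing_board, either way round below 0.06 rad and y of workpiece_top in the frame of planing_board between -0.045 and 0.045 m and y of workpiece in the frame of planing_board between -0.045 and 0.045 m and linear speed of workpiece below 0.01 m/s and distance of each of mallet, glue, chisel from where it was at the start of the episode below 0.02 m); the robot touches nothing.
It fails at once if the workpiece is lifted off the planing board (height (world z) of workpiece above 0.065 m or (height (world z) of workpiece above 0.035 m and height (world z) of workpiece_top above 0.175 m)).
It fails at once if the workpiece is taken between the fingers (x of the grasp point in the frame of workpiece between -0.009 and 0.009 m and y of the grasp point in the frame of workpiece between -0.04 and 0.04 m and z of the grasp point in the frame of workpiece between 0.002 and 0.148 m).
It fails at once if the mallet, glue bottle or chisel is moved or knocked over (distance of any of mallet, glue, chisel from where it was at the start of the episode above 0.02 m or angle between any of mallet, glue's own z axis and vertical above 0.4 rad).
It also fails if it takes over 48 s, if anything falls off the work surface, if the arm or the gripper's body presses on something with over 40 N, if the wrist force passes 120 N, or if a joint passes its speed limit or range.

## Working session

There is one attempt and no reset: what is moved stays moved. The work goes in short steps, Python scripts to look and compute and a tool call to move; the robot and the scene stay as the last step left them, time stands still between calls to the robot, and variables do not carry over. Pictures are saved under pics/ and viewed, at most 12 in all, crops included, and the job is handed in when it is done.

Besides the shell and the picture viewer there is one more tool, called after ">>>" as name(argument=value, ...) on one line, values as JSON. apply_moves: Moves the arm, as the interface text tells. Its arguments: {"type":"object","properties":{"moves":{"type":"string"}},"required":["moves"]}

```bash
mkdir -p pics; python3 - <<'E'
from workcell import arm
import cv2
s=arm.read_state();print(s['time_s'],s['ee_pos'],s['eef_rot'],s['finger_gap'])
for n in("scene","top"):
    cv2.imwrite(f"pics/{n}0.png",arm.read_camera(n)[:,:,::-1])
    c=arm.get_calibration(n);print(n,{k:c[k] for k in c})
E
```

```text
0.0 [ 168.17268428 -523.33320912  211.34086094] [-1.79918791e+02 -1.85080099e-02  1.78050355e+01] 88.20293222270189
scene {'K': array([[492.73251084,   0.        , 324.3250443 ],
       [  0.        , 492.73251084, 198.5121848 ],
       [  0.        ,   0.        ,   1.        ]]), 'k1': -0.12821022139057608, 'R': array([[ 0.80017556,  0.59966012, -0.01126094],
       [ 0.39426775, -0.54006692, -0.74355945],
       [-0.45196461,  0.59053828, -0.668575  ]]), 't': array([-408.06497488, -120.38924996, 1676.37692614])}
top {'K': array([[432.0932281 ,   0.        , 318.8378539 ],
       [  0.        , 432.0932281 , 203.20713023],
       [  0.        ,   0.        ,   1.        ]]), 'k1': 0.03215246063096928, 'R': array([[ 0.03084353, -0.99947481,  0.00993928],
       [-0.99207647, -0.03182386, -0.12153812],
       [ 0.12179059, -0.00611186, -0.992537  ]]), 't': array([ -26.54202112,  524.63657694, 1204.98170165])}
```

View pics/scene0.png

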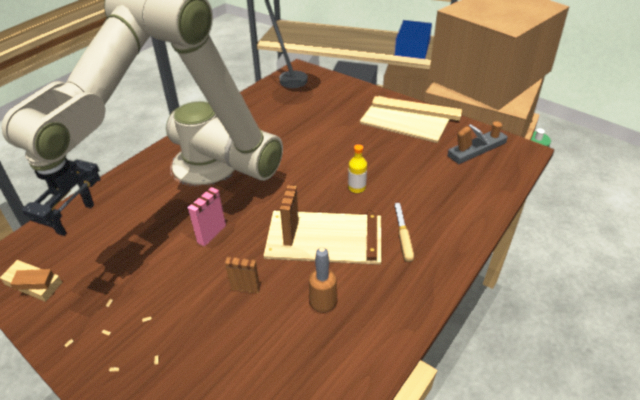

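View pics/top0.png

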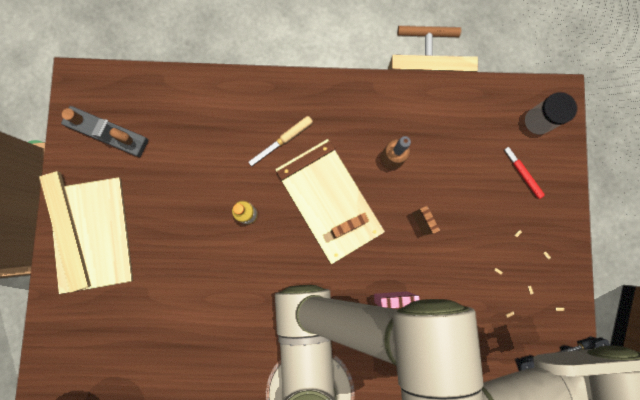

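Candidates in the top view are pink at (398,301), a small brown board on the bench at (430,220), and a larger brown board on the plywood at (349,229). I choose the one on the plywood. Next I'll check it in a close crop.

```bash
python3 - <<'E'
import cv2
a=cv2.imread("pics/top0.png")[130:270,250:450]
cv2.imwrite("pics/crop1.png",cv2.resize(a,None,fx=4,fy=4,interpolation=cv2.INTER_CUBIC))
E
```

```text
(no output)
```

View pics/crop1.png

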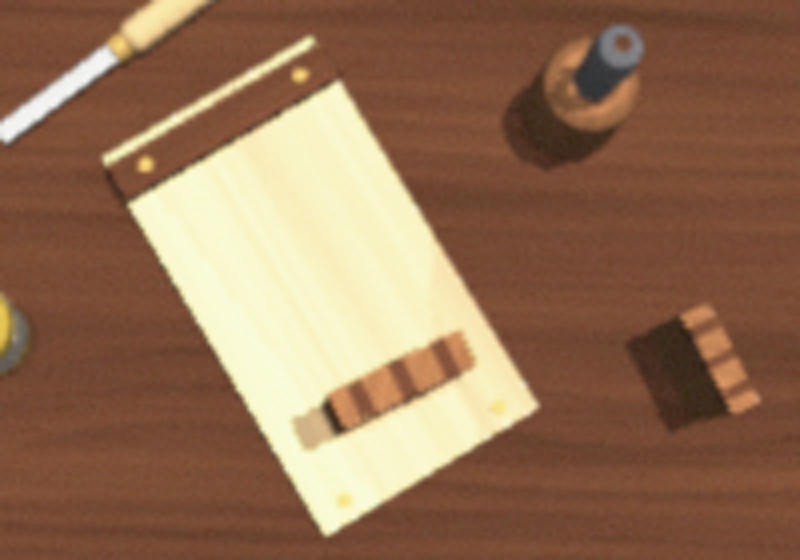

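Confirmed: the larger cherry board stands on the plywood at crop (400,382), leaning neither way. The stop is at the upper left (235,140), the mallet at (595,85) and the glue at the left edge. Now I'll turn these into poses.

```bash
cat > h.py <<'E'
from workcell import arm
import cv2, numpy as np
from scipy.optimize import least_squares
def ray(n,uv,z):
    c=arm.get_calibration(n)
    uv=np.array(uv,float).reshape(-1,1,2)
    p=cv2.undistortPoints(uv,c['K'],np.array([c['k1'],0,0,0.])).reshape(-1,2)
    d=np.c_[p,np.ones(len(p))]@c['R']; o=-c['R'].T@c['t']
    return o+d*((z-o[2])/d[:,2])[:,None]
def fit(P,M):
    r=least_squares(lambda v:(np.c_[M[:,0]*np.cos(v[2])-M[:,1]*np.sin(v[2])+v[0],M[:,0]*np.sin(v[2])+M[:,1]*np.cos(v[2])+v[1]]-P[:,:2]).ravel(),[P[:,0].mean(),P[:,1].mean(),.5])
    return r.x,np.abs(r.fun).max()
E
python3 - <<'E'
from h import *
c=lambda L:(np.array(L,float)+.5)/4-.5+[250,130]
P=ray('top',c([(326,537),(540,407),(315,37),(102,158)]),12)
b,e=fit(P,np.array([(-160,90),(-160,-90),(160,-90),(160,90.)]));print('board',b,np.degrees(b[2]),e)
W=ray('top',c([(329,403),(344,434),(475,361),(461,331)]),152)
w,e=fit(W,np.array([(13,48),(-13,48),(-13,-48),(13,-48.)]));print('work',w,np.degrees(w[2]),e)
R=lambda a:np.array([[np.cos(a),-np.sin(a)],[np.sin(a),np.cos(a)]])
print('work in board',(w[:2]-b[:2])@R(b[2]),np.degrees(w[2]-b[2]))
print('stopTop',(ray('top',c([(127,203),(342,80)]),30)[:,:2]-b[:2])@R(b[2]))
m=ray('top',c([(622,42)]),200);g=ray('top',[(240,209)],160);print('mallet',m,'glue',g,(m[:,:2]-b[:2])@R(b[2]),(g[:,:2]-b[:2])@R(b[2]))
E
```

```text
board [537.67534306 -41.15898362   0.56553883] 32.4029883696163 1.0642868084241002
work [456.31117526 -91.64585689   0.52980952] 30.355849461049033 2.1884073436289952
work in board [-95.75020779   0.97461831] -2.047138908567269
stopTop [[118.36951217  92.02513105]
 [117.50160183 -88.12358948]]
mallet [[ 671.44815014 -221.12364315  200.        ]] glue [[488.17302009 191.50467347 160.        ]] [[  16.5065662  -223.62910336]] [[ 82.88285729 222.96477138]]
```

Board yaw is 32.4°, and the workpiece is at board x = -96 mm, y = +1 mm, turned -2°. I'll go behind its top at a safe height.

>>> apply_moves(moves="0.024 0.040 0 0.3 0.04;0.025 0.041 0 0.3 0.04;0.025 0.041 0 0.3 0.04;0.025 0.041 0 0.3 0.04;0.025 0.041 0 0.3 0.04;0.025 0.041 0 0.3 0.04;0.025 0.041 0 0.3 0.04;0.025 0.040 0 0.3 0.04;0.025 0.040 0 0.3 0.04;0.024 0.040 0 0.2 0.04;0 0 0 0 0.04;0 0 0 0 0.04")

```text
time_s: 1.6
ee_pos: [415.9, -117.9, 211.8]
eef_rot: [-180.0, 0.0, 32.3]
contact_force: [-0.7, -0.7, -0.1]
finger_gap: 40.0
finger_force: 0.0
```

```bash
cat > p.py <<'E'
from h import *
import sys
b=np.array([537.7,-41.2]);a=.5655
s=arm.read_state()
R=np.array([[np.cos(a),-np.sin(a)],[np.sin(a),np.cos(a)]])
print(s['time_s'],np.round(s['ee_pos'],1),np.round(s['eef_rot'],1),s['finger_gap'],np.round(s['contact_force'],1),'board:',(s['ee_pos'][:2]-b)@R)
if len(sys.argv)>1:
    n=sys.argv[1];cam,x0,y0,w,h,f=sys.argv[2].split(',');x0,y0,w,h,f=map(int,(x0,y0,w,h,f))
    im=arm.read_camera(cam)[y0:y0+h,x0:x0+w,::-1]
    cv2.imwrite(f"pics/{n}.png",cv2.resize(im,None,fx=f,fy=f,interpolation=cv2.INTER_CUBIC))
E
python3 p.py a2 scene,180,120,240,180,3
```

```text
1.6 [ 415.9 -117.9  211.8] [-180.     0.    32.3] 40.018148496011904 [-0.7 -0.7 -0.1] board: [-143.9386613     0.46742298]
```

View pics/a2.png

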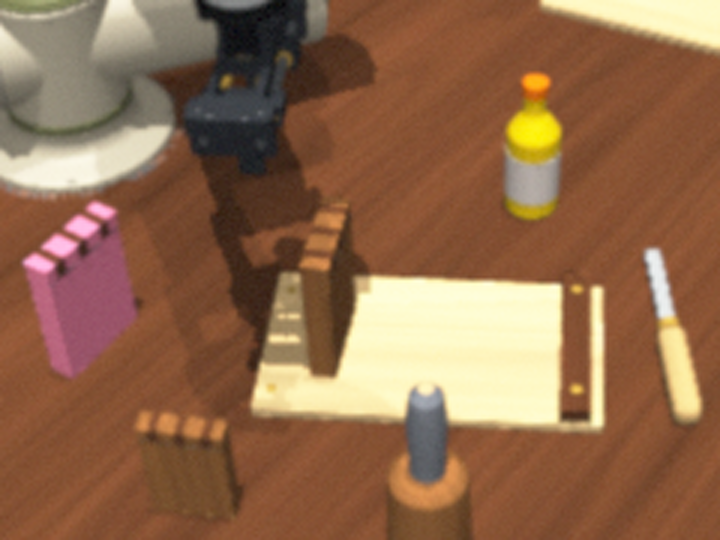

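The gripper hangs behind the still-standing workpiece: tips near (250,160), board at (325,290). I'll descend and then advance slowly.

>>> apply_moves(moves="0 0 -0.03 0 0.04;0 0 -0.03 0 0.04;0 0 -0.017 0 0.04;0 0 0 0 0.04;0.0084 0.0054 0 0 0.04;0.0084 0.0054 0 0 0.04;0.0042 0.0027 0 0 0.04;0.0042 0.0027 0 0 0.04;0.0042 0.0027 0 0 0.04;0.0042 0.0027 0 0 0.04;0.0042 0.0027 0 0 0.04")

```text
time_s: 3.02
ee_pos: [454.2, -93.2, 134.9]
eef_rot: [-180.0, 0.0, 32.3]
contact_force: [-0.9, -0.6, 0.2]
finger_gap: 39.9
finger_force: 0.0
```

>>> apply_moves(moves="0.0042 0.0027 0 0 0.04;0.0042 0.0027 0 0 0.04;0.0042 0.0027 0 0 0.04;0.0042 0.0027 0 0 0.04;0 0 0 0 0.04;0 0 0 0 0.04;0 0 0 0 0.04;0 0 0 0 0.04")

```text
time_s: 4.03
ee_pos: [470.7, -82.6, 135.0]
eef_rot: [180.0, 0.0, 32.3]
contact_force: [0.4, -0.2, 0.2]
finger_gap: 40.2
finger_force: 0.0
```

```bash
python3 p.py a3 scene,180,120,240,180,3
```

```text
4.025 [470.7 -82.6 135. ] [180.    0.   32.3] 40.213093197020584 [ 0.4 -0.2  0.2] board: [-78.74088493   0.93185886]
```

View pics/a3.png

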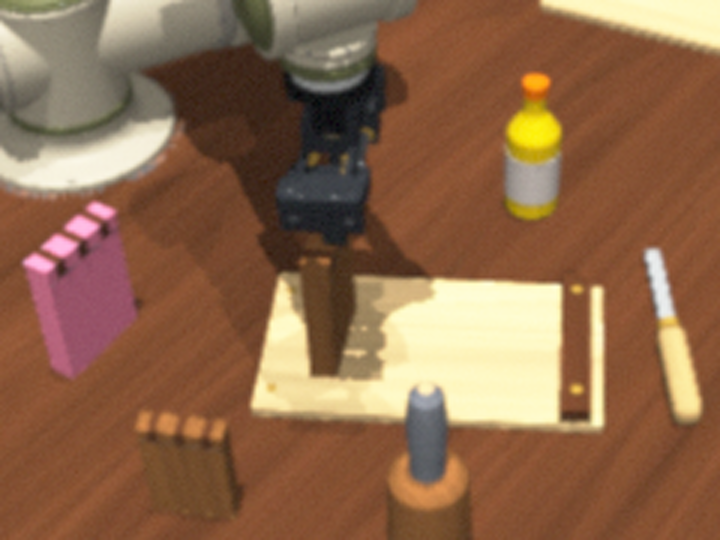

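The workpiece still appears upright at (325,300), with the gripper at (335,230). That contradicts my estimate, so I'll project the TCP and my workpiece model into the picture.

```bash
cat >> h.py <<'E'
def proj(n,X):
    c=arm.get_calibration(n);Y=np.atleast_2d(X)@c['R'].T+c['t'];p=Y[:,:2]/Y[:,2:]
    p=p*(1+c['k1']*(p**2).sum(1))[:,None];return p*c['K'][0,0]+c['K'][:2,2]
E
python3 - <<'E'
from h import *
s=arm.read_state();im=cv2.resize(arm.read_camera('scene')[170:280,255:405,::-1],None,fx=5,fy=5,interpolation=cv2.INTER_CUBIC)
q=lambda X:((proj('scene',X)-[255,170])*5+2).astype(int)
w=[456.3,-91.6,.5298];R=np.array([[np.cos(w[2]),-np.sin(w[2])],[np.sin(w[2]),np.cos(w[2])]])
for z,c in((12,(0,255,0)),(152,(0,0,255))):
    P=np.array([(13,48),(-13,48),(-13,-48),(13,-48.)])@R.T+w[:2]
    cv2.polylines(im,[q(np.c_[P,np.full(4,z)])],True,c,1)
b=[537.7,-41.2,.5655];R=np.array([[np.cos(b[2]),-np.sin(b[2])],[np.sin(b[2]),np.cos(b[2])]])
P=np.array([(160,90),(-160,90),(-160,-90),(160,-90.)])@R.T+b[:2]
cv2.polylines(im,[q(np.c_[P,np.full(4,12)])],True,(255,0,0),1)
for y in(-37,-20,20,37):
    t=s['ee_pos'].copy();t[:2]+=R@[0,y];cv2.circle(im,tuple(int(v) for v in q(t)[0]),4,(255,0,255),-1)
cv2.imwrite('pics/a4.png',im)
t=arm.read_camera('top');cv2.imwrite('pics/top1.png',t[:,:,::-1])
E
```

```text
(no output)
```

View pics/a4.png

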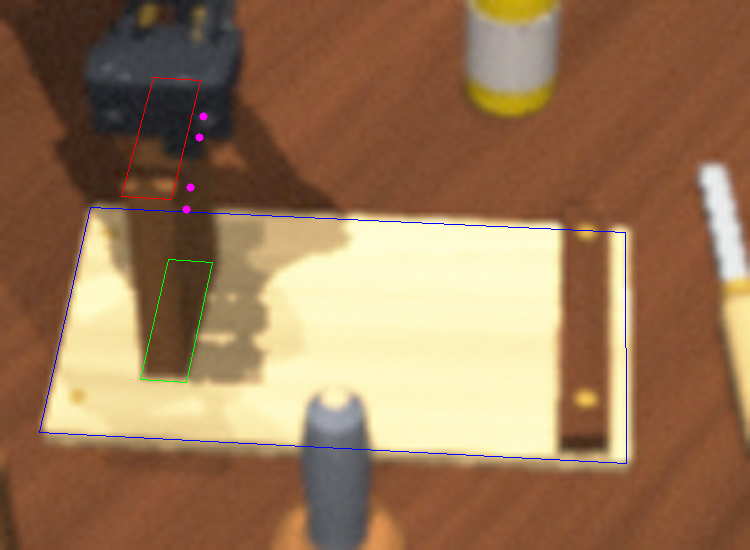

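The model outline fits the standing workpiece (base at (165,320), top near (150,185)). The magenta tip points don't sit on the visible fingertip at about (185,150). I'll compare with the top and wrist views in one composite.

```bash
python3 - <<'E'
from h import *
s=arm.read_state();print(s['q'],s['ee_pos'])
t=cv2.imread('pics/top1.png')
b=[537.7,-41.2,.5655];R=np.array([[np.cos(b[2]),-np.sin(b[2])],[np.sin(b[2]),np.cos(b[2])]])
im=cv2.resize(t[180:300,260:420],None,fx=5,fy=5,interpolation=cv2.INTER_CUBIC)[:, :800]
im=cv2.resize(im,(400,300))
w=arm.read_camera('wrist')[:,:,::-1]
c=arm.get_calibration('wrist');T=np.linalg.inv(c['tool_from_camera']);print(c)
w=w.copy()
for X in([0,0,0],[0,20,0],[0,-20,0],[0,37,0],[0,-37,0]):
    Y=T@np.array(X+[1.]);p=Y[:2]/Y[2];p=p*(1+c['k1']*(p@p));p=p*c['K'][0,0]+c['K'][:2,2];cv2.circle(w,tuple(int(v) for v in p),4,(255,0,255),-1)
cv2.imwrite('pics/a5.png',np.hstack([im,cv2.resize(w,(400,250))[:250]] if 0 else [im,cv2.copyMakeBorder(cv2.resize(w,(400,250)),0,50,0,0,0)]))
E
```

```text
[-2.41805395e+01  1.90975163e+01  9.26781706e+01  5.21354629e-05
  6.82222283e+01  3.35172602e+01] [470.77443868 -82.58090147 134.97780516]
{'K': array([[299.02238688,   0.        , 323.42624348],
       [  0.        , 299.02238688, 198.06924878],
       [  0.        ,   0.        ,   1.        ]]), 'k1': -0.0002228659871227995, 'tool_from_camera': array([[-1.15835163e-04, -9.62569266e-01, -2.71035780e-01,
         6.82767618e+01],
       [ 9.99999745e-01,  7.95781829e-05, -7.09997208e-04,
        -8.38085104e-01],
       [ 7.04990027e-04, -2.71035793e-01,  9.62569012e-01,
        -1.72565682e+02],
       [ 0.00000000e+00,  0.00000000e+00,  0.00000000e+00,
         1.00000000e+00]])}
```

View pics/a5.png

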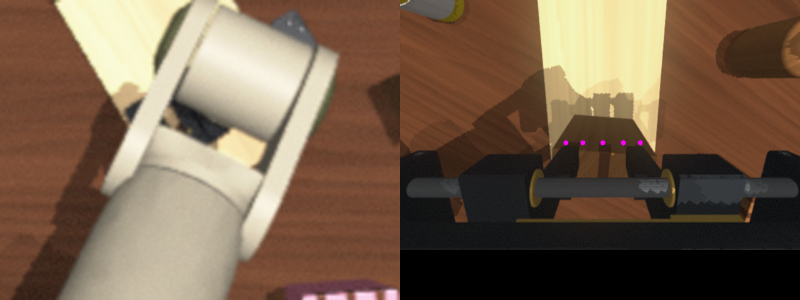

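The wrist view (right half) shows the workpiece's front face at (600,135) still standing. The fingers at (565,165) and (640,165) seem to end at its top edge. I need a closer, brightened crop.

```bash
python3 - <<'E'
from h import *
w=arm.read_camera('wrist')[165:315,220:420,::-1]
w=np.clip(255*(w/255.)**.5,0,255).astype(np.uint8)
cv2.imwrite('pics/a6.png',cv2.resize(w,(800,600),interpolation=cv2.INTER_CUBIC))
s=arm.read_state();print(s['time_s'],s['contact_force'],s['ft_torque'],s['qd'])
E
```

```text
4.275 [-0.30547516 -0.0467097   0.43879695] [-0.04327451  0.00363269  0.00450415] [-0.00224097  0.09348502 -0.01180391  0.08036912 -0.00542866 -0.0286716 ]
```

View pics/a6.png

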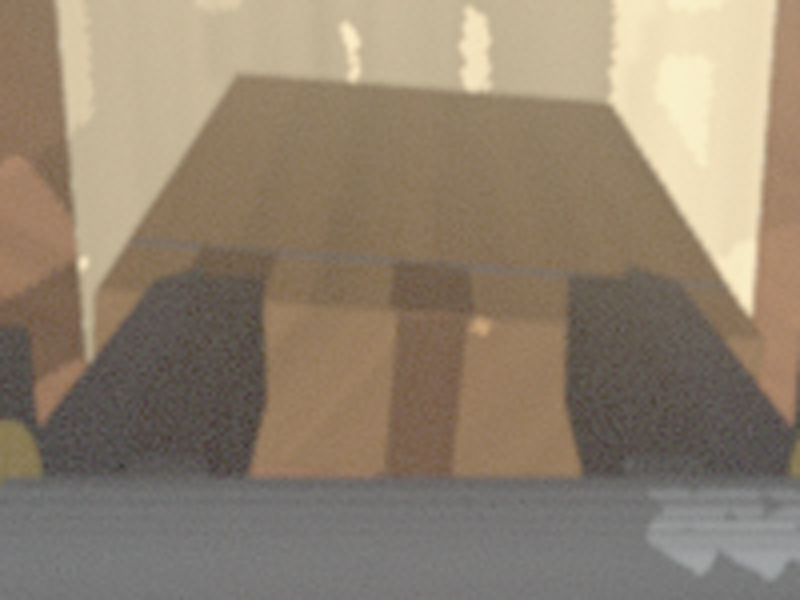

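The crop shows the fingertips (rows ~275) ending about 25 mm above the stated TCP height at this opening. The finger gap at the tips puts them at world z ≈ 160, so they passed over the top face (row 315 and below) and the workpiece is untouched. I'll go up, back, and come down 30 mm lower.

>>> apply_moves(moves="0 0 0.03 0 0.04;0 0 0.02 0 0.04;-0.020 -0.013 0 0 0.04;-0.020 -0.013 0 0 0.04;-0.016 -0.010 0 0 0.04;0 0 0 0 0.04;0 0 -0.03 0 0.04;0 0 -0.03 0 0.04;0 0 -0.02 0 0.04;0 0 0 0 0.04;0.0084 0.0054 0 0 0.04;0.0084 0.0054 0 0 0.04;0.0042 0.0027 0 0 0.04;0.0042 0.0027 0 0 0.04")

```text
time_s: 6.02
ee_pos: [440.4, -102.1, 105.2]
eef_rot: [180.0, -0.0, 32.3]
contact_force: [0.6, 0.6, -0.5]
finger_gap: 39.9
finger_force: 0.1
```

>>> apply_moves(moves="0.0042 0.0027 0 0 0.04;0.0042 0.0027 0 0 0.04;0.0042 0.0027 0 0 0.04;0 0 0 0 0.04")

```text
time_s: 6.52
ee_pos: [452.8, -94.1, 104.9]
eef_rot: [-180.0, -0.0, 32.3]
contact_force: [0.1, -0.5, 0.4]
finger_gap: 39.9
finger_force: 0.0
```

>>> apply_moves(moves="0.0042 0.0027 0 0 0.04;0.0042 0.0027 0 0 0.04;0.0042 0.0027 0 0 0.04;0 0 0 0 0.04;0 0 0 0 0.04;0 0 0 0 0.04;0 0 0 0 0.04")

```text
time_s: 7.4
ee_pos: [465.1, -86.2, 105.0]
eef_rot: [180.0, 0.0, 32.3]
contact_force: [0.3, 0.6, 0.5]
finger_gap: 39.7
finger_force: 0.0
```

```bash
python3 - <<'E'
from h import *
s=arm.read_state();print(s['time_s'],s['ee_pos'],s['contact_force'])
a=arm.read_camera('scene')[170:280,255:405,::-1];w=arm.read_camera('wrist')[100:300,170:470,::-1]
f=lambda w,k:cv2.resize(np.clip(255*(w/255.)**.6,0,255).astype(np.uint8),k,interpolation=cv2.INTER_CUBIC)
cv2.imwrite('pics/a7.png',np.hstack([f(a,(400,293)),f(w,(400,293))]))
E
```

```text
7.4 [465.11848047 -86.19712363 104.98359388] [0.31976028 0.59876785 0.45936083]
```

View pics/a7.png

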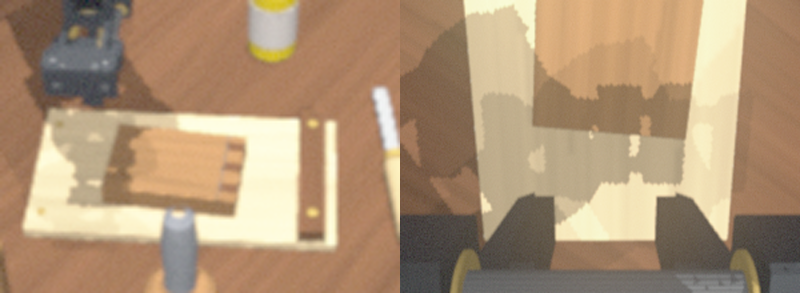

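It fell flat with its top end (dovetails at (232,175), left pane) towards the stop. The foot edge is visible in the wrist pane from (533,126) to (688,138). I'll compute its pose.

```bash
python3 - <<'E'
from h import *
c=arm.get_calibration('wrist');T=c['tool_from_camera'];s=arm.read_state()
from scipy.spatial.transform import Rotation as Ro
Rt=Ro.from_euler('xyz',s['eef_rot'],degrees=True).as_matrix()
b=np.array([537.7,-41.2]);a=.5655;R=np.array([[np.cos(a),-np.sin(a)],[np.sin(a),np.cos(a)]])
def P(u,v,z):
    d=T[:3,:3]@[(u-c['K'][0,2])/c['K'][0,0],(v-c['K'][1,2])/c['K'][0,0],1];d=Rt@d
    o=s['ee_pos']+Rt@T[:3,3];X=o+d*(z-o[2])/d[2];return (X[:2]-b)@R
for x,y in((533,126),(688,138)):print('foot',P(170+(x-400)*.75,100+y/1.465,38))
print('tool',(s['ee_pos'][:2]-b)@R)
w=ray('scene',[(255+245*.375,170+140*.375),(255+240*.375,170+190*.375)],38);print('dove end',(w[:,:2]-b)@R)
E
```

```text
foot [-74.12502617  46.06281724]
foot [-81.25990583 -49.96933884]
tool [-85.34449803   0.89686082]
dove end [[ 64.99090757  30.19848249]
 [ 63.08692903 -42.98640074]]
```

>>> apply_moves(moves="-0.0126 -0.0081 0 0 0.04;-0.0126 -0.0081 0 0 0.04;0 0 -0.03 0 0.04;0 0 -0.03 0 0.04;0 0 -0.03 0 0.04;0 0 -0.01 0 0.04;0 0 0 0 0.04;0 0 0 0 0.04")

```text
time_s: 8.5
ee_pos: [440.4, -102.7, 5.9]
eef_rot: [179.9, -0.0, 32.3]
contact_force: [1.1, 0.5, 0.7]
finger_gap: 40.0
finger_force: 0.0
```

>>> apply_moves(moves="0 0 -0.003 0 0.04;0 0 0 0 0.04")

```text
time_s: 8.75
ee_pos: [440.1, -102.4, 2.1]
eef_rot: [180.0, -0.0, 32.3]
contact_force: [-1.0, -0.1, 0.6]
finger_gap: 40.0
finger_force: 0.0
```

>>> apply_moves(moves="0 0 -0.003 0 0.04;0 0 0 0 0.04")

```text
time_s: 9.0
ee_pos: [439.9, -102.3, -1.2]
eef_rot: [-180.0, 0.0, 32.3]
contact_force: [0.5, 0.3, -1.0]
finger_gap: 40.1
finger_force: 0.0
```

The commanded TCP is already below the plywood with no contact, which confirms the short fingers. I'll keep feeling downwards.

>>> apply_moves(moves="0 0 -0.003 0 0.04;0 0 0 0 0.04")

```text
time_s: 9.25
ee_pos: [439.9, -102.3, -4.3]
eef_rot: [-180.0, 0.0, 32.3]
contact_force: [0.9, -1.0, -0.9]
finger_gap: 39.9
finger_force: 0.0
```

>>> apply_moves(moves="0 0 -0.003 0 0.04;0 0 0 0 0.04")

```text
time_s: 9.5
ee_pos: [439.9, -102.3, -7.3]
eef_rot: [-180.0, 0.0, 32.3]
contact_force: [-0.2, -0.1, 0.3]
finger_gap: 40.1
finger_force: 0.0
```

>>> apply_moves(moves="0 0 -0.002 0 0.04;0 0 0 0 0.04")

```text
time_s: 9.75
ee_pos: [440.0, -102.3, -9.2]
eef_rot: [-180.0, 0.0, 32.3]
contact_force: [0.0, 0.2, -0.6]
finger_gap: 39.8
finger_force: 0.0
```

Tips should be about 16 mm high, which is a good height against the foot end. Pushing.

>>> apply_moves(moves="0.0084 0.0054 0 0 0.04;0.0084 0.0054 0 0 0.04;0.0042 0.0027 0 0 0.04;0.0042 0.0027 0 0 0.04;0.0042 0.0027 0 0 0.04;0.0042 0.0027 0 0 0.04;0.0042 0.0027 0 0 0.04;0.0042 0.0027 0 0 0.04;0.0042 0.0027 0 0 0.04;0.0042 0.0027 0 0 0.04;0.0042 0.0027 0 0 0.04")

```text
time_s: 11.12
ee_pos: [494.8, -67.0, -9.1]
eef_rot: [-180.0, 0.0, 32.3]
contact_force: [-2.2, -1.3, 1.5]
finger_gap: 39.7
finger_force: 1.1
```

>>> apply_moves(moves="0.0034 0.0021 0 0 0.04;0.0034 0.0021 0 0 0.04;0 0 0 0 0.04")

```text
time_s: 11.5
ee_pos: [501.8, -62.8, -9.1]
eef_rot: [180.0, -0.0, 32.3]
contact_force: [0.3, -0.4, -0.4]
finger_gap: 40.1
finger_force: 0.0
```

```bash
python3 p.py w8 wrist,170,100,300,200,2; python3 - <<'E'
from h import *
s=arm.read_camera('scene')[170:280,255:405,::-1]
w=cv2.imread('pics/w8.png')
f=lambda w,k:cv2.resize(np.clip(255*(w/255.)**.6,0,255).astype(np.uint8),k,interpolation=cv2.INTER_CUBIC)
cv2.imwrite('pics/a8.png',np.hstack([f(s,(400,293)),f(w,(400,293))]))
E
```

```text
11.5 [501.8 -62.8  -9.1] [180.   -0.   32.3] 40.078420076124985 [ 0.3 -0.4 -0.4] board: [-41.90103779   0.96118729]
```

View pics/a8.png

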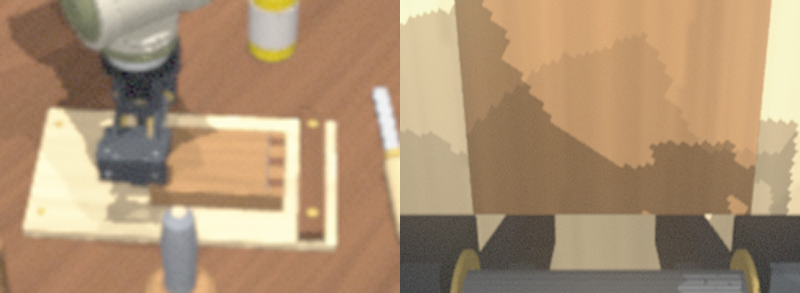

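The push works. The foot edge is level (row 213, right pane), so it's square to the tool, with about 13 mm left to the stop (left pane, 285→300). I'll continue until the force rises.

>>> apply_moves(moves="0.0025 0.0016 0 0 0.04;0.0025 0.0016 0 0 0.04;0.0025 0.0016 0 0 0.04;0.0017 0.0011 0 0 0.04")

```text
time_s: 12.1
ee_pos: [510.7, -57.0, -9.1]
eef_rot: [-180.0, 0.0, 32.3]
contact_force: [-0.9, -0.1, -0.7]
finger_gap: 40.4
finger_force: 0.4
```

>>> apply_moves(moves="0.0017 0.0011 0 0 0.04")

```text
time_s: 12.22
ee_pos: [512.4, -55.9, -9.1]
eef_rot: [-180.0, 0.0, 32.3]
contact_force: [-1.1, 0.2, -0.4]
finger_gap: 40.2
finger_force: 0.4
```

>>> apply_moves(moves="0.0017 0.0011 0 0 0.04")

```text
time_s: 12.35
ee_pos: [513.0, -55.5, -9.1]
eef_rot: [-180.0, 0.2, 32.4]
contact_force: [-13.1, -12.7, 5.7]
finger_gap: 40.2
finger_force: 8.3
```

It butts against the stop (18 N). One small squeeze to square it, then back off along the same line and rise.

>>> apply_moves(moves="0.0008 0.0005 0 0 0.04;0 0 0 0 0.04")

```text
time_s: 12.6
ee_pos: [512.9, -55.6, -9.1]
eef_rot: [-179.9, 0.3, 32.3]
contact_force: [-11.0, -10.5, 5.3]
finger_gap: 39.5
finger_force: 7.5
```

>>> apply_moves(moves="-0.0025 -0.0016 0 0 0.04;-0.0084 -0.0054 0 0 0.04;-0.0126 -0.0081 0 0 0.04;-0.0126 -0.0081 0 0 0.04;0 0 0.03 0 0.04;0 0 0.04 0 0.04;0 0 0.04 0 0.04;0 0 0.04 0 0.04;-0.01 -0.03 0.03 0 0.04;-0.02 -0.04 0 0 0.04;-0.025 -0.04 0 0 0.04;-0.025 -0.04 0 0 0.04;-0.025 -0.04 0 0 0.04;-0.025 -0.04 0 0 0.04;-0.02 -0.04 0 0 0.04;0 0 0 0 0.04;0 0 0 0 0.04")

```text
time_s: 14.72
ee_pos: [328.4, -346.9, 170.8]
eef_rot: [-180.0, -0.0, 32.3]
contact_force: [0.4, 0.6, 0.5]
finger_gap: 39.9
finger_force: 0.0
```

```bash
python3 p.py a9 top,250,130,200,140,4
```

```text
14.725 [ 328.4 -346.9  170.8] [-180.    -0.    32.3] 39.88462681058668 [0.4 0.6 0.5] board: [-340.54165886 -145.96034127]
```

View pics/a9.png

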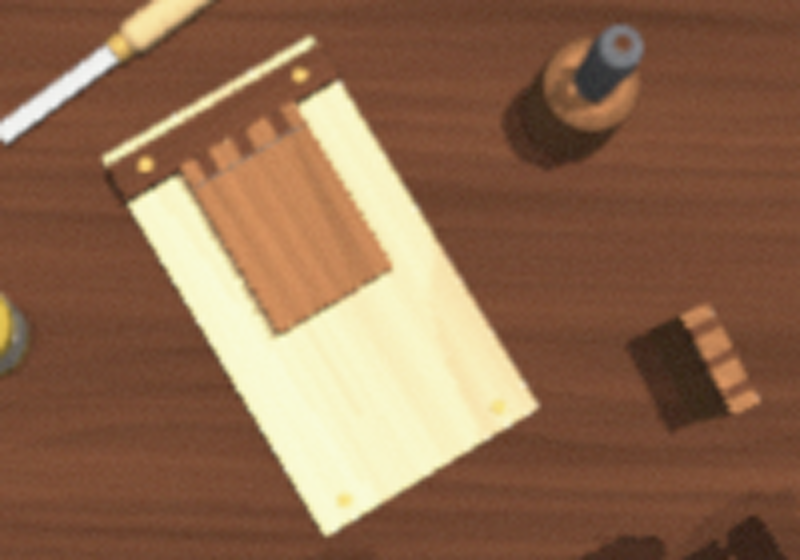

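The workpiece lies flat against the stop at crop (285,225). Mallet, chisel and glue are where they were. I'll check the pose numerically and hand in if it's good.

```bash
python3 - <<'E'
from h import *
c=lambda L:(np.array(L,float)+.5)/4-.5+[250,130]
b=np.array([537.7,-41.2]);a=.5655;R=np.array([[np.cos(a),-np.sin(a)],[np.sin(a),np.cos(a)]])
W=(ray('top',c([(180,165),(291,102),(392,267),(277,336)]),38)[:,:2]-b)@R;print(W)
w,e=fit(W,np.array([(70,48),(70,-48),(-70,-48),(-70,48.)]));print(w,e,'top x',w[0]+70*np.cos(w[2]))
f=np.diff(W[2:],axis=0)[0];print('foot edge angle rad',np.arctan2(-f[0],f[1]))
if abs(w[2])<.05 and w[0]+70>114: print(arm.close_job())
E
```

```text
[[121.48103914  45.64491764]
 [120.74400234 -46.64889929]
 [-19.32651988 -47.39851478]
 [-20.13990213  48.52908992]]
[ 5.06896549e+01  3.16483720e-02 -5.06914003e-03] 2.031275742927498 top x 120.68875550365132
foot edge angle rad 0.00847892290167408
the job is handed in; nothing more can be done
None
```

The cherry board was tipped over towards the stop and pushed flat against it: top end at x ≈ 120.7 mm, square within about 0.01 rad and within about 1 mm of the centre line. The job is handed in, but no verdict came back; on the first pass the fingers overshot the board, because the tips sit about 25 mm above the stated tool point at that opening, and the nominal grasp point crossed the "taken between the fingers" zone without touching it, so that check may have tripped.

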